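# Locate a milled block in the inspection fixture and lock it with the cam

## Task

Get the small milled block ready for measuring: by pushing only, without lifting it off the fixture plate, bring its long side flat against the steel rail and slide it along the rail until its end is against the stop pin, with the cam lever still open. Then push the cam lever round, as far as it goes, so that it locks the block there. Leave the bush, the ring gauge and the dial indicator where they are.

Things in the scene. Friction and masses are not known exactly. Their poses are not given: they have to be found in the camera images.
- fixture: Fixed grey tooling plate, 240 x 300 x 15 mm (x, y, z), lying on the bench, with a grid of tapped holes. Origin: centre of its underside; its top is at z = 15 mm; x ahead and across the rail, y left and along the rail, z up. Only the rail, the stop pin and the cam lever rise from it.
- block: Small milled light-metal block, 30 x 60 x 20 mm (x, y, z) with two small holes in its top, about 0.12 kg, loose on the plate, to the right of the lever and on the near side of the rail. Origin: centre of its underside; its long side lies along its y.
- seat (a point): Point on the plate's top where the centre of the block's underside lies when the block is home against both rail and pin (x = +40, y = +70, z = +15 mm in the fixture's frame, axes as the fixture's).
- cam_lever (a joint): Lever angle about its upright pivot, rad. 0: arm points along the fixture's -x, away from the rail (open). Grows counter-clockwise seen from above, to a hard stop at 1.55 (arm along the fixture's -y, parallel to the rail). Starts open, -0.3 to 0.3; stays where left (about 1 N at the knob). Below 0.4 the cam leaves 2.5 mm or more of play beside the block; from about 1.1 it squeezes it, up to about 8 N at the knob.
- cam_pivot (a point): Pivot of the cam lever, on the plate's top (x = +7.7, y = +75 mm in the fixture's frame). The steel cam round it, 26 mm across and 5 mm off centre, reaches at most 18 mm from the pivot and 14 mm above the plate.
- lever_knob (a point): Middle of the upright black knob, 18 mm thick, at the end of the lever, 72 mm from the pivot and 34 mm above the plate's top; the knob reaches from 20 to 47 mm above the plate. The arm is a 9 mm wide bar, 14 to 21 mm above the plate.
- bush: Turned flanged bush, 38 mm across, 22 mm high, loose on the plate behind the rail; leave it alone. Origin: centre of its underside.
- ring: Ring gauge, 46 mm across, 16 mm high, loose on the bench to the right of the plate; leave it alone. Origin: centre of its underside.
- gauge: Lever dial indicator lying on its back, 98 x 42 x 18 mm, loose on the bench to the left of the plate; leave it alone. Origin: centre of its underside, long side along its x.
- rail_face (a point): Middle of the steel rail's working face, at the plate's top (x = +55, y = -20, z = +15 mm in the fixture's frame; axes as the fixture's). The face looks to -x; the rail is 240 mm long in y, 20 mm wide behind the face and 14 mm high above the plate.
- stop_pin (a point): Foot of the upright steel stop pin on the plate's top (x = +40, y = +105, z = +15 mm in the fixture's frame). The pin is 10 mm thick and 18 mm high; the block's end meets it at y = +100 mm.
Mind the look-alikes: they are no part of the job. What is meant by the block is not orange, and is the smaller of those in its own colour.

How it is judged (in metres and radians):
On the way, in this order (a step that is already met when the one before it is completed fails the run):
1. the block lies flat against the rail and the stop pin while the lever is still open (x of block in the frame of seat between -0.003 and 0.003 m and y of block in the frame of seat between -0.003 and 0.003 m and angle between the y axis of block and the y axis of seat, either way round below 0.06 rad and value of joint cam_lever below 0.6 rad), for 0.2 s.
2. the lever is round and locks the block (value of joint cam_lever above 1.35 rad and contact force between cam_lever_c0 and block above 0.5 N), for 0.2 s.
At the end, for the whole second after the job is handed in: The block rests on the plate within 2 mm of home along and across the rail and within 0.04 rad of parallel to it, and the lever is past 1.35 rad, so that its cam presses on the block (x of block in the frame of seat between -0.002 and 0.002 m and y of block in the frame of seat between -0.002 and 0.002 m and z of block in the frame of seat below 0.002 m and angle between the y axis of block and the y axis of seat, either way round below 0.04 rad and value of joint cam_lever above 1.35 rad and linear speed of block below 0.01 m/s); the robot touches nothing.
It fails at once if the block is lifted off the plate or tipped up (z of block in the frame of seat above 0.006 m or angle between block's own z axis and vertical above 0.2 rad).
It fails at once if the bush, the ring gauge or the dial indicator is moved by more than 15 mm (distance of any of bush, ring, gauge from where it was at the start of the episode above 0.015 m).
It also fails if it takes over 56 s, if anything falls off the work surface, if the arm or the gripper's body presses on something with over 40 N, if the wrist force passes 120 N, or if a joint passes its speed limit or range.

## Robot

A 6-joint arm with a two-finger parallel gripper is mounted at the origin on a cart in front of the work surface, level with it; the furniture and walls round the work are solid. World frame = base frame: x ahead of the robot, y to its left, z up, the work surface at z = 0. Lengths are in mm, angles in rad, forces in N, time in s.
With the tool pointing down it reaches from about 350 to 725 mm from the base axis. Payload 6 kg.
Tool frame: the origin (TCP) lies on the centre line of the jaws, within the pads' length; the fingertips stand r.tip_extent ahead of it and the grasp point (between the pads) lies 2 mm behind it (r.tip_extent is the distance from the TCP to the fingertips, in mm); z points along the fingers, y is the line along which they close (so a half turn about z gives the same grasp; the last joint's range is limited). The gripper opens to 85 mm and grips with 20 to 120 N. Pads are 22 mm wide; open, the fingers measure 114 mm over their backs; the gripper's body (76 mm by 85 mm) begins 54 mm behind the grasp point. The pads swing forward as they close: fully open they stand 13 mm farther back than shut.
Start: joints at [1.638, 0.04, 0.085, 0, -1.615, -0.334], TCP at [158.162, 578.758, 248.261] pointing down, gripper open.
Joint ranges: [-2.56, 2.56], [-1.29, 2.01], [-1.08, 1.49], [-3.29, 1.98], [-2.81, -0.18], [-2.99, 2.99]. Speed limits (rad/s): [2.57, 2.57, 3.01, 3.14, 3.14, 3.14].

## Interface

Orientations are given as a unit quaternion [w, x, y, z].
In Python, from station import r, solve_ik, readout, viewer, finder gives the robot as it stands. The module is installed in compiled form; this text tells all that it offers. Calls block until the motion is done:
- r.movep(position, orientation): joint-space move of the TCP to a pose.
- r.move_linear(position, rotation=None, vel=150, guard=None): straight line of the TCP; rotation=None keeps the orientation; vel is the mean speed in mm/s. With guard (N) it stops when the force on the tool has changed by that much, and returns True; else False.
- r.move_j(angles): joint-space move.
- r.set_gripper(opening): opening from 0.0 (shut) to 1.0 (fully open); the grip force is fixed at half the most; returns when the fingers have stopped.
- r.hold(seconds).
- solve_ik(position, orientation): joint angles nearest the present ones, or None.
- readout.state(): the state.
- viewer.capture(name): name is "scene" or "top" or "wrist"; returns a dict with "img" (480x640x3 uint8, blue, green, red), "fx", "fy", "cx", "cy" (pixels), "k1" (the pictures are not rectified: a ray, as slopes to the right and down, at radius r is drawn at 1 + k1 r^2 times it, then the intrinsics apply), "view" (4x4, takes a point from world to camera coordinates). Camera axes: x right, y up, looking along -z (the intrinsics and any distortion apply to the point x, -y, -z); pixel columns grow to the right and rows downward; lengths in mm; the calibration is good to about 2 mm. A picture is of the moment at which its call begins. There is no depth.
A pose or a line that the arm cannot do raises r.PlanningError and nothing moves.
- r.finish_job(): hands the job in; it is judged then, once.
Trained networks look in the newest picture that a camera, given by its name, has taken for a name from the list of things; names that differ only in an ending like _2 or _b are one class to them, and where a whole thing is asked for, a point or a joint stands for the part that bears it (a point fixed in the world has none). Each returns a list of dicts, best first, with "score" (0 to 1); they miss things now and then, are a little off and sometimes report something else, mostly with a low value. They report only what shows in the picture. A call takes as long as a camera call. They do not tell look-alikes from the thing itself.
- finder.recognise(camera, target): "position" ([column, row] in pixels, amid what is visible of it).
- finder.tip_of(camera, target): "position" ([column, row] in pixels: a listed point, or the origin of a listed thing).
The state is a dict: "time_s": time; "q": joint angles; "qvel": joint speeds; "joint_torque": joint torques, N m; "tcp_pos": TCP position; "eef_rot": TCP orientation; "wrist_force": force on the tool from outside, world axes, zero at the start; "moment": the same for the moment, N m; "finger_gap": opening from 0.0 (shut) to 1.0 (fully open); "gripper_force": force on a finger pad.
Only numpy, scipy, OpenCV 4.12 (cv2) and the standard library are available. Lean on these libraries where they do the work, as an engineer would, in place of code of your own. Each camera call takes 0.05 s, during which the arm holds its last target. There are 200 camera calls.

## Working session

There is one attempt and no reset: what is moved stays moved. The work goes in short steps, each a Python script; the robot and the scene stay as the last script left them, time stands still between calls to the robot, and variables do not carry over. Pictures are saved under pics/ and viewed, at most 10 in all, crops included, and the job is handed in when it is done.

```bash
mkdir -p pics; cat > h.py <<'E'
import numpy as np, cv2
from station import r, solve_ik, readout, viewer, finder
def ray(c,p):
    K=np.array([[c["fx"],0,c["cx"]],[0,c["fy"],c["cy"]],[0,0,1.]])
    u=cv2.undistortPoints(np.array([[p]],float),K,np.array([c["k1"],0,0,0.]))[0,0]
    V=np.array(c["view"]);R=V[:3,:3];t=V[:3,3]
    return -R.T@t, R.T@np.array([u[0],-u[1],-1])
def onz(c,p,z):
    o,d=ray(c,p);return o+d*(z-o[2])/d[2]
def proj(c,P):
    V=np.array(c["view"]);q=V[:3,:3]@np.array(P,float)+V[:3,3]
    a,b=q[0]/-q[2],-q[1]/-q[2];s=1+c["k1"]*(a*a+b*b)
    return np.array([c["fx"]*a*s+c["cx"],c["fy"]*b*s+c["cy"]])
E
python3 - <<'E'
from h import *
for n in("scene","top"):
    c=viewer.capture(n);cv2.imwrite(f"pics/{n}0.png",c["img"])
    print(n,-np.array(c["view"])[:3,:3].T@np.array(c["view"])[:3,3])
    for t,z in(("fixture",0),("block",15),("cam_pivot",15),("lever_knob",49),("rail_face",15),("stop_pin",15),("seat",15),("bush",15),("ring",0),("gauge",0)):
        for d in finder.tip_of(n,t)[:3]: print(t,round(d["score"],2),np.round(d["position"]),np.round(onz(c,d["position"],z),1))
print(r.tip_extent,readout.state())
E
```

```text
scene [  60.87825389 -458.94594805  935.91950826]
fixture 0.84 [325. 249.] [582.4  89.8   0. ]
block 0.9 [344. 272.] [562.1  13.5  15. ]
block 0.83 [294. 340.] [388.1 -38.5  15. ]
block 0.6 [253. 308.] [376.   66.6  15. ]
cam_pivot 0.66 [305. 223.] [589.4 161.7  15. ]
lever_knob 0.77 [286. 233.] [523.6 142.9  49. ]
lever_knob 0.75 [356. 216.] [661.1  84.6  49. ]
rail_face 0.57 [352. 233.] [643.5  75.2  15. ]
stop_pin 0.58 [309. 210.] [620.  184.3  15. ]
seat 0.98 [317. 216.] [620.8 160.2  15. ]
bush 0.79 [355. 218.] [678.6 100.7  15. ]
bush 0.71 [285. 235.] [535.6 164.9  15. ]
bush 0.69 [326. 249.] [574.5  81.   15. ]
ring 0.71 [420. 310.] [ 616.  -141.7    0. ]
gauge 0.53 [273. 194.] [600.  284.2  -0. ]
top [ 509.00981608   78.82173816 1090.8808262 ]
fixture 0.81 [325. 215.] [590.3  92.7   0. ]
fixture 0.4 [336. 188.] [646.6  68.5   0. ]
block 0.89 [330. 312.] [391.3  84.6  15. ]
block 0.89 [388. 308.] [398.2 -33.7  15. ]
block 0.61 [367. 226.] [566.4   7.5  15. ]
cam_pivot 0.88 [294. 215.] [590.5 155.8  15. ]
lever_knob 0.81 [300. 249.] [519.6 142.   49. ]
rail_face 0.63 [336. 191.
[... 319 characters left out ...]
y([ 1.63768610e+00,  4.01523656e-02,  8.47749042e-02, -1.81565014e-05,
       -1.61549818e+00, -3.33676180e-01]), 'qvel': array([-1.23937718e-03,  9.21280251e-06, -6.51154252e-04,  1.43251122e-03,
        5.49361795e-04,  2.03698159e-04]), 'joint_torque': array([ 2.62353105e-04, -3.67942035e+01,  3.47451174e+01,  6.93304136e+00,
       -1.00065419e-03, -2.32525732e-07]), 'tcp_pos': array([158.16454453, 578.74368455, 248.27082145]), 'eef_rot': array([ 4.06680206e-05,  9.91116365e-01, -1.32997557e-01, -9.98388517e-07]), 'wrist_force': array([-0.26262691,  0.49948741, -0.38020388]), 'moment': array([ 0.01050801, -0.05144634,  0.04134397]), 'gripper_force': 0.0, 'finger_gap': 0.9978407038562628}
```

```bash
python3 - <<'E'
import cv2
a=cv2.imread("pics/top0.png")[120:360,200:480]
cv2.imwrite("pics/top0c.png",cv2.resize(a,(700,600),interpolation=cv2.INTER_CUBIC))
E
```

```text
(no output)
```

View pics/top0c.png

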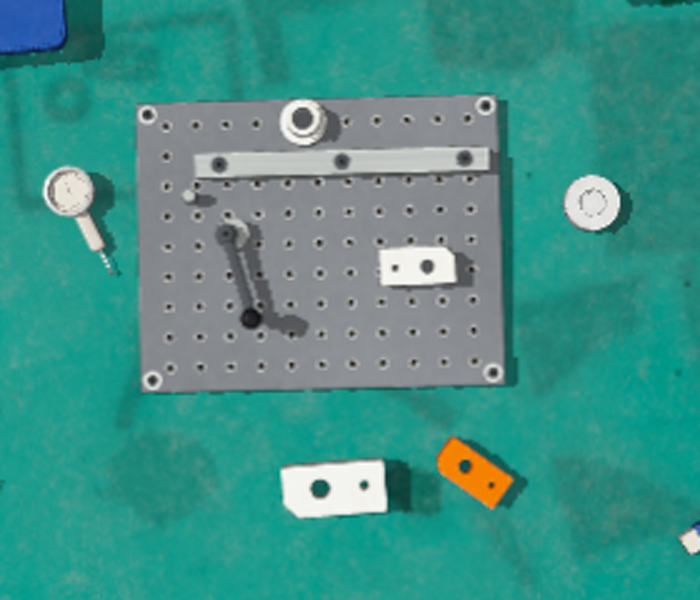

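View pics/scene0.png

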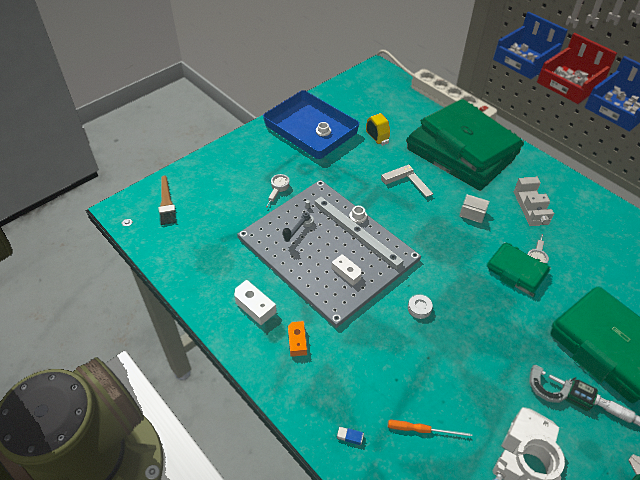

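The block is the smaller white one on the plate, at full top-image pixel (367,227). Its chamfered corner is on the rail side at the -y end. The lever is slightly past 0, with the knob at about (300,247). The large white block and the orange one lie off the plate. Next I fit the fixture and block poses.

```bash
cat > pose.py <<'E'
from h import *
from scipy.optimize import least_squares
def rect(c,z,x0,x1,y0,y1,s=4):   # rectified patch: column=(y1-y)*s, row=(x1-x)*s
    g=np.array([[proj(c,(x1-i/s,y1-j/s,z)) for j in range(int((y1-y0)*s))] for i in range(int((x1-x0)*s))],np.float32)
    return cv2.remap(c["img"],g[...,0],g[...,1],cv2.INTER_CUBIC)
def blk(c,x0,x1,y0,y1,s=4,thr=205):
    im=rect(c,35,x0,x1,y0,y1,s);m=(im.min(2)>thr).astype(np.uint8)
    k=max(cv2.findContours(cv2.morphologyEx(m,cv2.MORPH_CLOSE,np.ones((25,25))),0,2)[0],key=cv2.contourArea)
    (u,v),wh,a=cv2.minAreaRect(k);b=cv2.boxPoints(((u,v),wh,a))
    e=max((b[1]-b[0],b[2]-b[1]),key=np.linalg.norm);d=np.array([-e[1],-e[0]]);d*=np.sign(d[1])
    return np.array([x1-v/s,y1-u/s]),np.arctan2(-d[0],d[1]),np.sort(wh)/s
E
python3 - <<'E'
from pose import *
c=viewer.capture("top")
im=rect(c,15,450,730,-60,250,2)
hsv=cv2.cvtColor(im,cv2.COLOR_BGR2HSV);m=(hsv[...,1]<70).astype(np.uint8)
m=cv2.morphologyEx(cv2.morphologyEx(m,cv2.MORPH_CLOSE,np.ones((15,15))),cv2.MORPH_OPEN,np.ones((41,41)))
k=max(cv2.findContours(m,0,2)[0],key=cv2.contourArea);(u,v),wh,a=cv2.minAreaRect(k)
print("plate",730-v/2,250-u/2,np.array(wh)/2,a)
# corner screws
S=[(148,114),(485,105),(493,373),(152,380)]
W=np.array([onz(c,(200+x*.4,120+y*.4),15)[:2] for x,y in S]);print(W, W.mean(0))
e=W[0]-W[1]+W[3]-W[2];print("yaw",np.arctan2(-e[0],e[1]))
for t in(170,190,205,220):print("block",blk(c,530,600,-40,60,thr=t))
cv2.imwrite("pics/rect.png",im)
E
```

```text
plate 586.1571960449219 88.23222351074219 [239.38323975 298.97543335] 89.16361999511719
[[693.85376642 228.43233658]
 [698.44359214 -50.45878558]
 [477.55162288 -54.34119315]
 [473.62453376 225.73489475]] [585.8683788   87.34181315]
yaw 0.015235698411367595
block (array([566.62409973,   9.66069031]), np.float32(0.025204806), array([31.96043587, 62.29114151]))
block (array([566.39646912,   9.23340988]), np.float32(0.016947577), array([30.9150486 , 60.61416626]))
block (array([566.27652359,   9.12070465]), np.float32(0.01922843), array([30.18672562, 59.34479523]))
block (array([565.94501877,   9.10282898]), np.float32(0.032597147), array([29.39742088, 58.04252625]))
```

```bash
cat > fx.py <<'E'
from pose import *
O=np.array([586.2,88.2]);Y=0.015
R2=np.array([[np.cos(Y),-np.sin(Y)],[np.sin(Y),np.cos(Y)]])
def w(x,y,z): return [*(O+R2@[x,y]),z]
def f(p): return R2.T@(np.array(p[:2])-O)
def q(a): a+=Y; return [0,np.cos(a/2),np.sin(a/2),0]
def st(s=""):
    t=readout.state();print(s,"t%.1f"%t["time_s"],"fx",np.round(f(t["tcp_pos"]),1),"z%.1f"%t["tcp_pos"][2],"F",np.round(t["wrist_force"],1),"q6 %.2f"%t["q"][5])
E
python3 - <<'E'
from fx import *
r.set_gripper(0);print(r.tip_extent,readout.state()["finger_gap"])
r.movep(w(-72,-79,110),q(0));st("above")
r.move_linear(w(-72,-79,50),vel=120)
print(r.move_linear(w(-72,-79,20),vel=25,guard=4));st("touch")
c=viewer.capture("scene");cv2.imwrite("pics/s1.png",cv2.resize(c["img"][170:350,200:440],(800,600)))
E
```

```text
17.0 -0.0007039059757257027
above t4.4 fx [-71.8 -78.4] z110.2 F [-0.4  0.1  0.1] q6 1.18
True
touch t5.8 fx [-72.1 -79.1] z32.1 F [-1.9 -0.9  4. ] q6 1.18
```

View pics/s1.png

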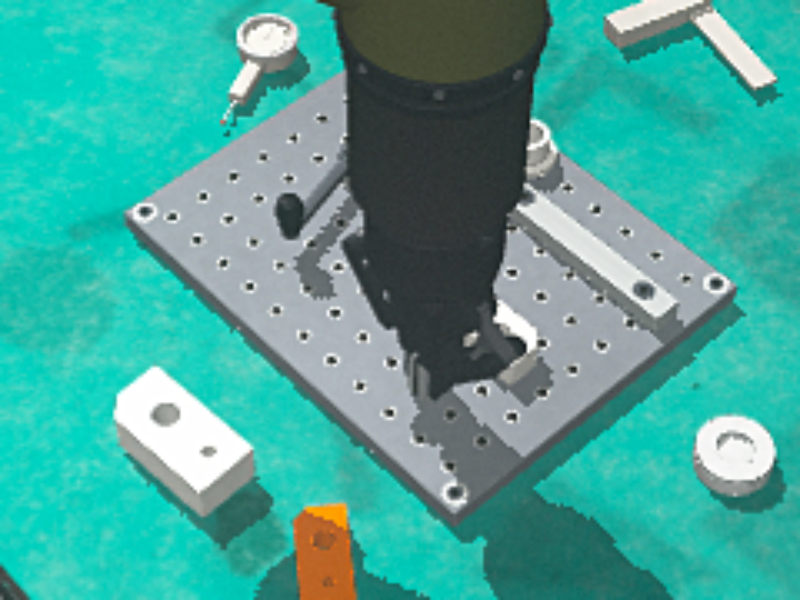

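The view shows the shut fingers touching the plate just on the near side of the block, at about (430,390) in the crop. The lever is still open. Contact came at z 32, so the tip height is confirmed. Now I push towards the rail.

```bash
python3 - <<'E'
from fx import *
r.move_linear(w(-72,-79,37),vel=40)
r.hold(.2)
print(r.move_linear(w(19,-79,37),vel=45,guard=8));st("push x")
r.move_linear(w(-20,-79,37),vel=100)
r.move_linear(w(-20,-79,90),vel=150)
r.movep(w(-40,-140,110),q(0))
c=viewer.capture("top");cv2.imwrite("pics/t2.png",cv2.resize(c["img"][150:300,230:470],(800,500)))
p,a,wh=blk(c,590,660,-40,60,thr=200);print(f(p),a-Y,wh);st()
E
```

```text
True
push x t8.0 fx [ 13.5 -79.1] z36.3 F [ 0.5  0.2 -0.1] q6 1.24
[ 45.37368214 -78.76444054] -0.015 [54.5  99.75]
 t9.4 fx [ -40.5 -140.2] z108.9 F [ 0.4  1.  -0.1] q6 1.32
```

View pics/t2.png

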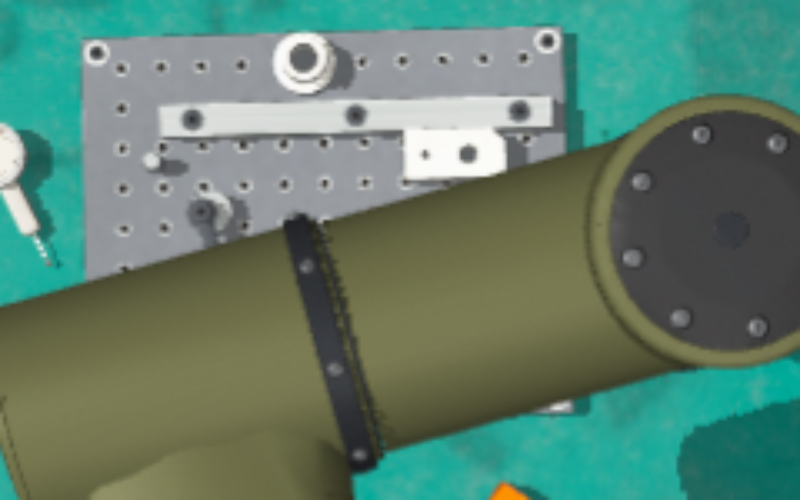

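The block lies along the rail, at about (455,153) in the crop. The pin is at (152,160), and the path between them is free. Now I push along the rail to the pin.

```bash
python3 - <<'E'
from fx import *
r.movep(w(39,-137,90),q(0))
print(r.move_linear(w(39,-137,37),vel=70,guard=15));st("down")
r.hold(.2)
print(r.move_linear(w(39,32,37),vel=45,guard=8));st("push y")
r.move_linear(w(39,5,37),vel=100)
r.move_linear(w(39,5,100),vel=150)
r.movep(w(-20,-90,130),q(0))
c=viewer.capture("top");cv2.imwrite("pics/t3.png",cv2.resize(c["img"][150:300,230:470],(800,500)));st()
E
```

```text
False
down t10.8 fx [  39.4 -137. ] z37.6 F [-0.1 -0.3 -0.3] q6 1.34
True
push y t14.2 fx [38.5 26.2] z36.6 F [ 0.2 -0.8  1.1] q6 1.09
 t15.7 fx [-20.5 -90. ] z128.8 F [-0.1 -1.1 -0.4] q6 1.24
```

View pics/t3.png

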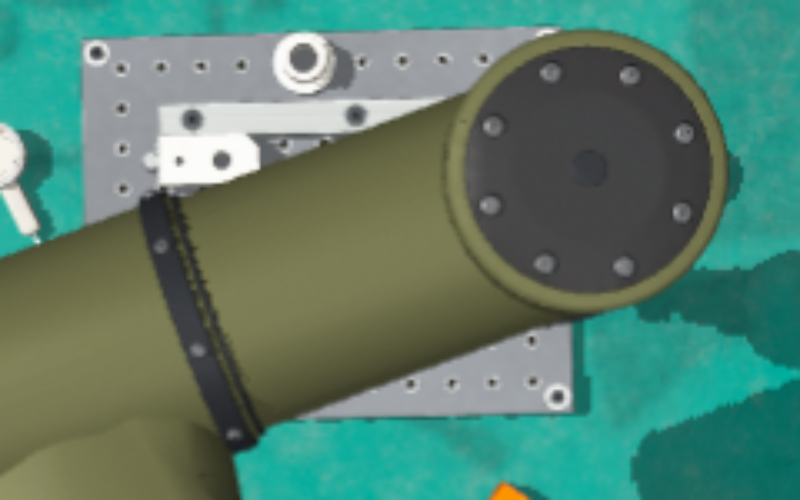

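The block's end is at the pin: the block spans (160–260, 135–185) and the pin is at (152,160). There may be a small gap to the rail. I nudge the rear half towards the rail, then check from the lever side.

```bash
python3 - <<'E'
from fx import *
r.movep(w(-18,37,90),q(0))
r.move_linear(w(-18,37,37),vel=70);r.hold(.2)
print(r.move_linear(w(18,37,37),vel=30,guard=8));st("nudge x")
r.move_linear(w(-15,37,37),vel=100)
r.move_linear(w(-15,37,100),vel=150)
r.movep(w(-75,115,100),q(0))
c=viewer.capture("top")
cv2.imwrite("pics/t4.png",cv2.resize(c["img"][180:270,250:370],(800,600),interpolation=cv2.INTER_CUBIC))
for t in(190,210):
    p,a,wh=blk(c,607,650,115,176,thr=t);print(f(p),a-Y,wh)
for d in finder.tip_of("top","lever_knob")[:3]:
    k=f(onz(c,d["position"],49));print(d["score"],k,np.arctan2(75-k[1],7.7-k[0]))
st()
E
```

```text
True
nudge x t18.4 fx [13.5 36.7] z36.1 F [ 0.2  0.1 -1.2] q6 1.05
[43.28156998 56.78218867] -0.015 [42.75 60.75]
[44.90638717 56.75781459] -0.015 [39.5  60.75]
0.76 [-65.31716967  56.55392395] 0.24744918328796514
 t20.0 fx [-75.1 114.5] z99.1 F [ 0.2 -0.2  0.5] q6 0.84
```

View pics/t4.png

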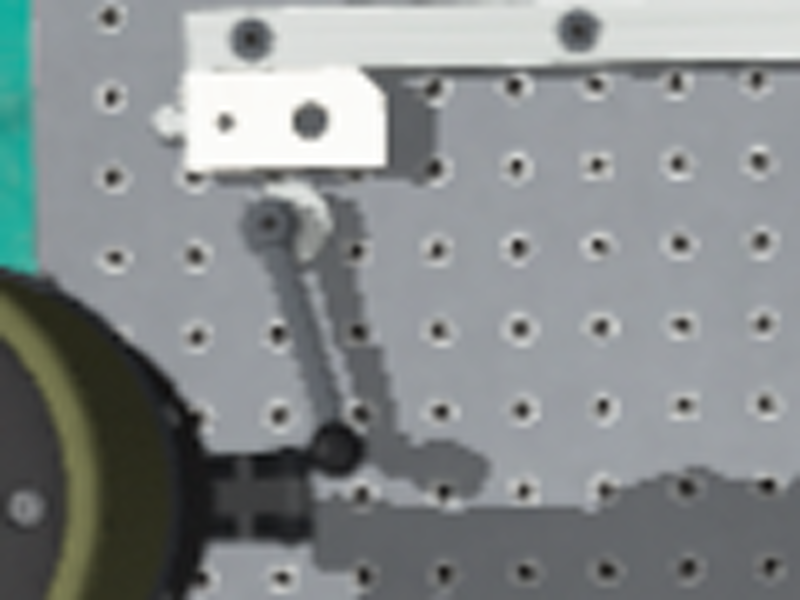

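The block (185–387, 68–170) is flat against the rail and its end is at the pin. The lever is at about 0.25 rad, with the knob at (337,447). Now I sweep the lever round.

```bash
cat > lev.py <<'E'
from fx import *
def P(th,clear,z=58):
    u=np.array([-np.cos(th),-np.sin(th)]);t=np.array([np.sin(th),-np.cos(th)])
    return w(*(np.array([7.7,75])+72*u-(23+clear)*t),z),q(th)
E
python3 - <<'E'
from lev import *
r.movep(*P(.25,14,85))
print(r.move_linear(*P(.25,14),vel=60,guard=15));st("down")
for th in np.arange(.35,1.66,.13):
    g=r.move_linear(*P(th,0),vel=50,guard=22)
    if g: break
st(f"end {th:.2f} {g}")
s=readout.state();r.hold(.3);st("held")
E
```

```text
False
down t21.0 fx [-71.2  93. ] z57.9 F [ 0.1  1.  -0.1] q6 1.13
end 1.65 True t24.9 fx [-16.    1.9] z56.7 F [-8.4  0.1  6.2] q6 2.71
held t25.2 fx [-16.1   1.9] z56.8 F [-5.9  0.2  5.2] q6 2.71
```

```bash
python3 - <<'E'
from lev import *
r.move_linear(w(-50,2,58),vel=80)
r.move_linear(w(-50,2,110),vel=120)
r.movep(w(-75,115,140),q(0));st()
c=viewer.capture("top")
cv2.imwrite("pics/t5.png",cv2.resize(c["img"][180:270,250:370],(800,600),interpolation=cv2.INTER_CUBIC))
for d in finder.tip_of("top","lever_knob")[:2]:
    k=f(onz(c,d["position"],49));print(d["score"],k,np.arctan2(75-k[1],7.7-k[0]))
E
```

```text
t28.0 fx [-75.1 114.8] z139.6 F [0.2 0.1 0.3] q6 0.84
0.77 [ 1.73554212 -1.49300492] 1.4929798785637003
```

View pics/t5.png

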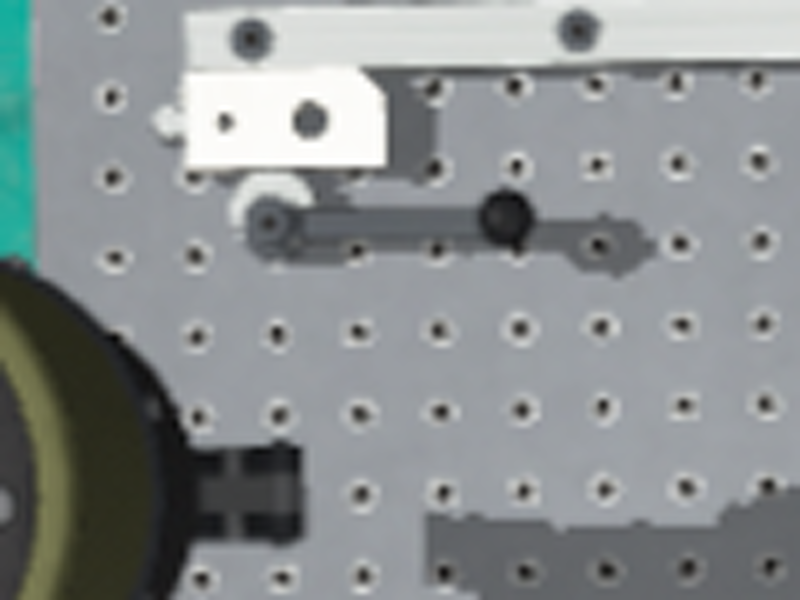

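The lever is parallel to the rail, with the knob at (505,217). The cam presses on the block, which is still at the rail and pin (185–387, 68–170). I hand in the job.

```bash
python3 -c "
from h import *
print(r.finish_job())"
```

```text
the job is handed in; nothing more can be done
None
```

I pushed the block flat against the rail and up to the stop pin, swung the cam lever round until it stopped so that it locks the block, and handed the job in after about 28 s of robot time; the final image showed everything in place, but no verdict came back.

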